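Set the shed window wider on its stay

ROBOT

A 7-joint arm with a two-finger parallel gripper is mounted at the origin on the work surface. World frame = base frame: x ahead of the robot, y to its left, z up, the work surface at z = 0. Lengths are in mm, angles in rad, forces in N, time in s.
With the tool pointing down it reaches from about 400 to 875 mm from the base axis. Payload 6.5 kg.
Tool frame: the origin (TCP) lies at the very end of the fingers, on their centre line; the grasp point (between the pads) lies 19 mm behind it; z points along the fingers, y is the direction in which the jaws open and shut (so a half turn about z gives the same grasp; the last joint's range is limited). The gripper opens to 88 mm and grips with 3 to 60 N. Pads are 18 mm wide; open, the fingers measure 123 mm over their backs; the gripper's body (75 mm by 187 mm) begins 45 mm behind the grasp point.
Start: joints at [-1.215, 0.536, -0.004, 1.538, 0.003, 1.067, -0.071], TCP at [266.106, 593.024, 238.716] pointing down, gripper open.
Joint ranges: [-2.7, 2.7], [-0.37, 2.16], [-1.27, 1.26], [0.24, 2.4], [-1.31, 4.45], [0.19, 1.91], [-2.76, 2.76]. Speed limits (rad/s): [2.39, 2.39, 3.14, 3.14, 3.14, 3.14, 3.14].

INTERFACE

Orientations are given as a unit quaternion [w, x, y, z].
In Python, from bench import arm gives the robot as it stands.
- The arm moves only by the tool carry_out, never from a script. Its argument "rows" is one flat list of numbers, 5 for each row, row after row: the finger opening in m, from 0 to 0.0881, then the shift along the tool's x, y, z in m, then the turn about the tool's z in rad. A call has 1 to 10 rows; each row shifts and turns the commanded pose from where the row before left it, along the tool's axes as they then stand; what a row does not reach is not made up. A row lasts 1/10 s, in which the tool goes at most 50 mm and 8.59 degrees, less where a joint would pass 70% of its speed; a pose out of reach is approached as far as the arm can. A call with a gripper value outside its range is refused whole. The fingers move at their own pace and stop on an object; the grip force is fixed at half the most. Time passes only in rows, so rows that do not move let the fingers close. It gives the time, the measured TCP pose, the force and the opening at its end, in the units of the state.
- arm.read_state(): the state, without advancing time (a new reading comes with each control period).
- arm.snapshot(name): name is "scene" or "side" or "wrist"; returns the picture (420x560x3 uint8, red, green, blue); there is no depth.
- arm.camera_info(name): a dict with "fov_y" (degrees; the focal length in pixels is half the picture's height over the tangent of half this angle, whatever the lens; pixels are square), "cx", "cy" (the principal point, pixels), "R" (3x3) and "t" (3): a world point X has camera coordinates R X + t. Camera axes: x right, y down, z forward; pixel columns grow to the right and rows downward; lengths in mm; the calibration is good to about 2 mm. A picture is of the moment at which its call begins: read the wrist's pose just before it. camera_info takes no time and is no camera call; for the wrist camera it gives the pose at the moment of the call.
- arm.job_done(): hands the job in, once; it reports no verdict.
The state is a dict: "clock": time; "qpos": joint angles; "qd": joint speeds; "joint_efforts": joint torques, N m; "tool_pos": TCP position; "eef_rot": TCP orientation; "force": force on the tool from outside, world axes, zero at the start; "wrist_torque": the same for the moment, N m; "opening": opening from 0.0 (shut) to 1.0 (fully open).
Only numpy, scipy, OpenCV 4.12 (cv2) and the standard library are available. Lean on these libraries where they do the work, as an engineer would, in place of code of your own. Each camera call takes 0.05 s, during which the arm holds its last target. There are 200 camera calls.

TASK

The little shed window on the bench is open only a crack, its steel stay sitting with the long slot over the pin on the sill. Take the stay by its handle, lift it clear of the pin, swing the window further open with it, and drop the middle one of its three round holes over that same pin, all the way down; then let go and take the hand away. Feel for the hole with a light touch, never force the stay against the pin, and leave everything else on the bench where it is.

Things in the scene. Friction and masses are not known exactly. Their poses are not given: they have to be found in the camera images.
- window: Low white timber vent window frame, 420 mm wide, 278 high, fixed to the bench. Origin: centre of its underside, on the bench; x points outside, y along the sill to the hinge side, z up. The robot is on its inside (-x). Sill: top at z 58 mm, x -75 to +50. Jambs and head: x -30 to +30, up to the full height; the opening is y -150 to +150. The sash opens outwards.
- hinge_line (a point): Point on the vertical hinge axis of the sash (x 0, y +150 mm in the window's frame), at the height of the seated stay's underside, 72 mm above the bench. Fixed to the frame.
- sash (a joint): Opening angle of the glazed sash (300 mm wide, about 1.3 kg): 0 shut, growing as it opens outwards (counter-clockwise from above), limit 1.5. 0.3 at the start, about 1.05 with the middle round hole on the pin. The hinges are a little stiff: it stays where it is left (2 to 4 N at the stay to move it).
- stay: Galvanised steel stay: flat bar 22 mm wide, 5 thick, 340 long, 0.22 kg, with a forged handle. Origin: its pivot, at the bar's underside; x runs along the bar to the handle, z up. Three round holes, 9.5 mm across, at 131, 161 (the wanted one) and 191 mm from the pivot; handle at 256 to 329. It swings freely sideways and tips up freely (0 to 0.6 rad, a stop at -0.04), and falls by its own weight.
- pivot (a point): The stay's pivot, on a bracket on the sash, 108 mm from the hinge axis (100 along the sash, 40 to its inside), at a fixed height of 72 mm above the bench. It goes round the hinge axis with the sash; the bar can neither slide nor rise there. At the start hinge axis, pivot and pin are nearly in line, so a pull along the bar hardly moves the sash: the handle has to swing across.
- handle (a point): Middle of the stay's handle, a forged grip 58 mm long along the bar, 15 wide, 18 high, ending in a 21 mm ball. 285 mm from the pivot, 13 mm above the bar's underside; 85 mm above the bench at the start, with nothing but the bench below it.
- slot (a point): Centre of the long slot (24 mm along the bar, 13 mm wide), at the bar's underside, 100 mm from the pivot. It is over the pin at the start, with the bar level.
- hole_b (a point): Centre of the middle round hole (the wanted one), at the bar's underside, 161 mm from the pivot. Home: 14 mm above the packer's underside, 72 mm above the bench.
- packer: Wooden packing piece 32 x 120 x 6 mm, fixed on the inside of the sill, under the steel pin plate. Origin: centre of its underside (x -45, y -50, z 58 mm in the window's frame); axes as the window's. The pin plate is screwed tight through slotted holes, so the pin stands at x 0 but anywhere within 7 mm of the middle along y, differently each time.
- pin_mid (a point): Fixed point where the pin's tip would be if its plate were at mid slot (the real one is up to 7 mm off along the packer's y): 28 mm above the packer's underside. Pin: round, 7 mm, tip chamfered 1 mm; the stay rests on its 17 mm shoulder, 14 mm lower. More than 40 N from the stay bends it; a push at the handle bears 1.8 times as hard on a pin at the middle hole (leverage).
- wedge: Small wooden wedge block 50 x 24 x 18 mm lying on the sill near the hinge side. Bystander, origin under its centre.
- screw_jar: Glass jar of screws, 60 mm across, 85 mm high, on the bench inside the window. Bystander, origin under its centre.
- screwdriver: Black-handled screwdriver lying on the bench. Bystander.
- brush: Paint brush lying on the bench. Bystander.
- filling_knife: Filling knife lying on the bench. Bystander.
- old_stay: The old dark stay, taken off, a loose 240 mm bar lying on the bench. Bystander.
- filler_tin: Small tin of filler, 68 mm across, 75 mm high, on the bench. Bystander, origin under its centre.

How it is judged:
By the outcome, as a careful person would: the job done as asked, in the order asked, and still so for the second after the job is handed in, with the robot touching nothing.
It also fails if it takes over 58 s, if anything falls off the work surface, if the arm or the gripper's body presses on something with over 40 N, if the wrist force passes 120 N, or if a joint passes its speed limit or range.

## Working session

There is one attempt and no reset: what is moved stays moved. The work goes in short steps, Python scripts to look and compute and a tool call to move; the robot and the scene stay as the last step left them, time stands still between calls to the robot, and variables do not carry over. Pictures are saved under pics/ and viewed, about 8 in all and at most 12, crops included, and the job is handed in when it is done.

Besides the shell and the picture viewer there is one more tool, called after "Call:" as a command line: name --argument value ..., lists and objects as JSON in quotes. carry_out: Moves the arm, as the interface text tells. Its arguments: {"type":"object","properties":{"rows":{"type":"array"}},"required":["rows"]}

```bash
mkdir -p pics
python3 - <<'E'
from bench import arm
import cv2, numpy as np
s=arm.read_state(); print({k:np.round(v,3) if not isinstance(v,str) else v for k,v in s.items()})
for n in ("scene","side","wrist"):
    c=arm.camera_info(n); print(n,c)
    cv2.imwrite(f"pics/{n}0.png",cv2.cvtColor(arm.snapshot(n),cv2.COLOR_RGB2BGR))
a=cv2.imread("pics/scene0.png");b=cv2.imread("pics/side0.png")
E
ls
```

```text
{'clock': np.float64(0.0), 'qpos': array([-1.215,  0.537, -0.004,  1.539,  0.003,  1.067, -0.071]), 'qd': array([-0.001,  0.001,  0.001, -0.002, -0.001,  0.   , -0.   ]), 'joint_efforts': array([-0.0000e+00, -5.7098e+01,  9.9100e-01, -2.5161e+01, -5.6000e-02,
        1.8000e-02,  0.0000e+00]), 'tool_pos': array([265.877, 592.459, 237.846]), 'eef_rot': array([-0.   ,  0.209,  0.978, -0.001]), 'force': array([0.292, 0.043, 0.142]), 'wrist_torque': array([ 0.045, -0.024,  0.025]), 'opening': np.float64(0.999)}
scene {'fov_y': 48.62802121898501, 'cx': 279.5520154959427, 'cy': 209.90209507981456, 'R': array([[ 0.01460793,  0.99978665, -0.01460384],
       [ 0.85367802, -0.0200748 , -0.5204141 ],
       [-0.52059624, -0.0048648 , -0.85378914]]), 't': array([  -6.33542413, -358.81440635, 1679.46939149])}
side {'fov_y': 49.81148545936548, 'cx': 281.5668597185885, 'cy': 209.8265020840477, 'R': array([[ 0.80521207, -0.59263965, -0.02029191],
       [-0.36293399, -0.46547456, -0.80722509],
       [ 0.46894823,  0.65735201, -0.58989481]]), 't': array([-388.9994907 ,  228.62483233,  974.29726231])}
wrist {'fov_y': 59.909166616442256, 'cx': 271.21912461620695, 'cy': 214.37074919413072, 'R': array([[ 4.08642887e-01,  9.12693991e-01, -8.18462433e-04],
       [ 8.77269413e-01, -3.92534417e-01,  2.76251892e-01],
       [ 2.51812167e-01, -1.13606383e-01, -9.61084919e-01]]), 't': array([-648.98698129,  -39.69166201,  390.59717714])}
pics
```

View pics/scene0.png

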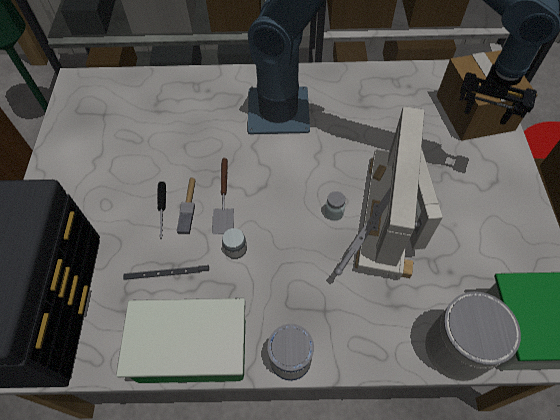

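View pics/side0.png

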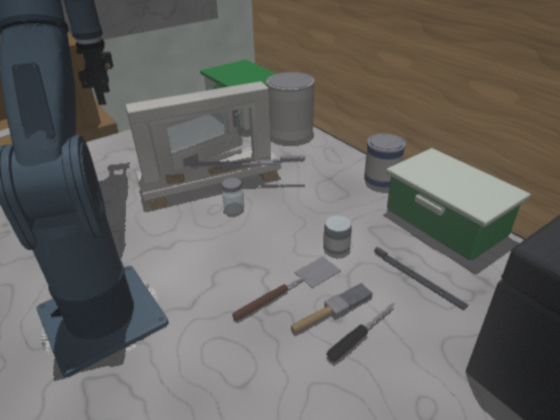

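The scene view has the window at about (395,190). Its inside faces left, and the stay's handle is near (335,275). I'll crop in to get corner pixels.

Run:
```python
import cv2
a=cv2.imread("pics/scene0.png")[95:295,315:475]; b=cv2.imread("pics/side0.png")[75:225,120:320]
cv2.imwrite("pics/c1.png",cv2.resize(a,None,fx=3,fy=3,interpolation=cv2.INTER_CUBIC))
cv2.imwrite("pics/c2.png",cv2.resize(b,None,fx=4,fy=4,interpolation=cv2.INTER_CUBIC))
```

```text
(no output)
```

View pics/c1.png

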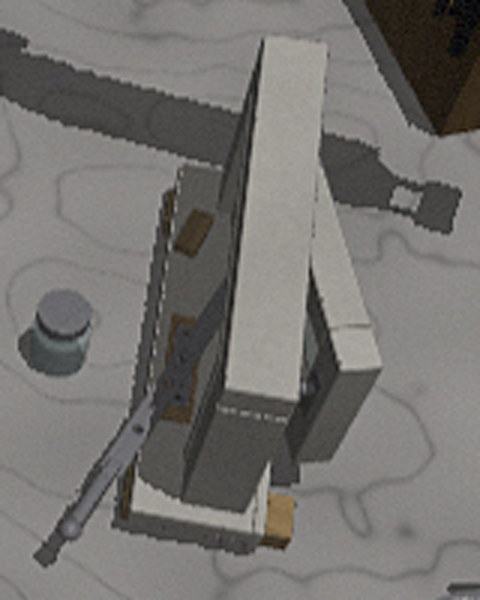

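View pics/c2.png

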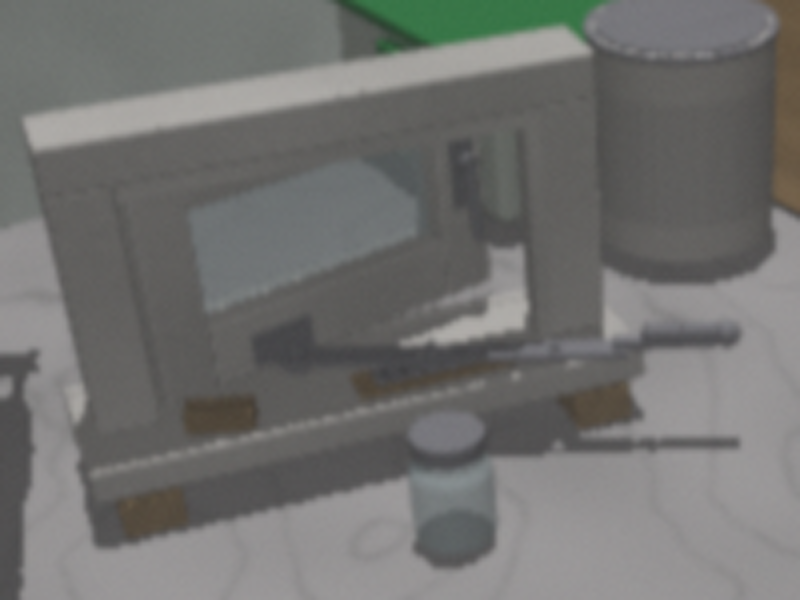

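```bash
cat > h.py <<'E'
import numpy as np
from bench import arm
def K(c):
    f=210/np.tan(np.radians(c["fov_y"])/2); return f,c["cx"],c["cy"]
def proj(c,X):
    X=np.atleast_2d(X); p=X@np.array(c["R"]).T+c["t"]; f,cx,cy=K(c)
    return np.c_[cx+f*p[:,0]/p[:,2],cy+f*p[:,1]/p[:,2]]
def onz(c,uv,z):
    f,cx,cy=K(c);R=np.array(c["R"]);o=-R.T@c["t"];d=R.T@[(uv[0]-cx)/f,(uv[1]-cy)/f,1]
    return o+d*(z-o[2])/d[2]
def W(p,X):
    c,s=np.cos(p[2]),np.sin(p[2]); X=np.atleast_2d(X)
    return np.c_[p[0]+c*X[:,0]-s*X[:,1],p[1]+s*X[:,0]+c*X[:,1],X[:,2]]
E
python3 - <<'E'
from h import *
from scipy.optimize import least_squares
S,D=arm.camera_info("scene"),arm.camera_info("side")
H=np.array([[-30,210,278],[30,210,278],[-30,-210,278],[30,-210,278]])
a=np.array([[265,38],[326,43],[225,395],[293,407]])/3+[315,95]
b=np.array([[32,152],[25,118],[595,57],[565,27]])/4+[120,75]
fun=lambda p:np.r_[proj(S,W(p,H))-a,proj(D,W(p,H))-b].ravel()
r=least_squares(fun,[550,350,1.6],x_scale=[1,1,.01]);p=r.x;print(p,np.round(r.fun.reshape(-1,2),1).tolist())
np.save("win.npy",p)
for n,X in dict(hinge=[0,150,72],pin=[-45,-50,86],sillin=[-75,-210,58],sillh=[-75,210,58]).items():
    w=W(p,X); print(n,w.round(1),((proj(S,w)-[315,95])*3).round(),((proj(D,w)-[120,75])*4).round())
# stay prediction, sash .3
for sg in (1,):
  for th in (.3,1.05):
    c,s=np.cos(th),np.sin(th); pv=np.array([0,150])+np.array([[c,-s],[s,c]])@[-40,-100]
    pin=np.array([-45,-50]); u=(pin-pv)/np.linalg.norm(pin-pv)
    print(th,"pivot",pv,"dist",np.linalg.norm(pin-pv))
    for d in (0,285,329):
      w=W(p,np.r_[pv+u*d,85 if d else 72]);print(d,w.round(1),((proj(S,w)-[315,95])*3).round(),((proj(D,w)-[120,75])*4).round())
# ball triangulate
f=lambda X:np.r_[(proj(S,X)-(np.array([73,525])/3+[315,95]))[0],(proj(D,X)-(np.array([732,333])/4+[120,75]))[0]]
r=least_squares(f,[800,200,85]);print(r.x,r.fun)
E
```

```text
[455.82706438 335.29486023   1.34294469] [[-1.1, -4.6], [0.1, -3.2], [-1.6, 4.1], [1.4, 4.6], [-5.6, -0.5], [-6.8, -0.5], [5.2, -3.6], [4.9, -2.9]]
hinge [[309.7 369.2  72. ]] [[245. 211.]] [[153. 383.]]
pin [[494.4 280.2  86. ]] [[183. 358.]] [[432. 336.]]
sillin [[643.5 214.8  58. ]] [[127. 513.]] [[647. 341.]]
sillh [[234.3 309.7  58. ]] [[177. 164.]] [[ 91. 471.]]
0.3 pivot [-8.6614389  42.64554282] dist 99.51727301074021
0 [[412.3 336.5  72. ]] [[227. 294.]] [[300. 357.]]
285 [[647.3 175.2  85. ]] [[ 88. 505.]] [[682. 329.]]
329 [[683.6 150.3  85. ]] [[ 64. 543.]] [[741. 327.]]
1.05 pivot [66.83948064 65.54596619] dist 160.80715075133503
0 [[407.1 415.2  72. ]] [[304. 288.]] [[246. 318.]]
285 [[561.8 175.9  85. ]] [[ 81. 422.]] [[587. 365.]]
329 [[585.7 138.9  85. ]] [[ 44. 446.]] [[644. 375.]]
[670.79745474 155.4347687   84.88554973] [-1.49795581  1.47970464 -2.10829525 -0.93968764]
```

Run:
```python
from h import *
from scipy.optimize import least_squares
S,D=arm.camera_info("scene"),arm.camera_info("side")
sgn=np.array([[-30,1,278],[30,1,278],[-30,-1,278],[30,-1,278]])
a=np.array([[265,38],[326,43],[225,395],[293,407],[181,166]])/3+[315,95]
b=np.array([[32,152],[25,118],[595,57],[565,27],[95,475]])/4+[120,75]
def fun(p):
    H=np.vstack([sgn*[1,p[3],1],[[-75,p[4],58]]]); return np.r_[proj(S,W(p,H))-a,proj(D,W(p,H))-b].ravel()
r=least_squares(fun,[550,350,1.6,200,210],x_scale=[1,1,.01,1,1]);p=r.x;print(p,np.round(r.fun.reshape(-1,2),1).tolist())
np.save("win.npy",p[:3])
for n,X in dict(hinge=[0,150,72],pin=[-45,-50,86],pk1=[-61,-110,64],pk2=[-61,10,64]).items():
    w=W(p,X); print(n,w.round(1),((proj(S,w)-[315,95])*3).round(),((proj(D,w)-[120,75])*4).round())
for th in (.3,1.05):
    c,s=np.cos(th),np.sin(th); pv=np.array([0,150])+np.array([[c,-s],[s,c]])@[-40,-100]
    pin=np.array([-45,-50]); u=(pin-pv)/np.linalg.norm(pin-pv)
    a_=p[2]+np.arctan2(u[1],u[0]); print("bar dir world",a_)
    for d in (0,285,318):
      w=W(p,np.r_[pv+u*d,85 if d else 72]);print(d,w.round(1),((proj(S,w)-[315,95])*3).round(),((proj(D,w)-[120,75])*4).round())
```

```text
[456.09491937 334.89915952   1.33692482 195.28414365 207.7406311 ] [[-1.2, -0.8], [0.1, 0.8], [-1.7, -1.3], [1.1, -0.7], [-1.2, -0.1], [0.3, -1.7], [-1.0, -1.6], [0.7, -2.6], [0.6, -1.9], [-0.4, -1.4]]
hinge [[310.2 369.7  72. ]] [[245. 212.]] [[153. 383.]]
pin [[494.3 279.5  86. ]] [[183. 358.]] [[432. 336.]]
pk1 [[549.  250.1  64. ]] [[155. 419.]] [[518. 355.]]
pk2 [[432.2 277.9  64. ]] [[170. 316.]] [[363. 390.]]
bar dir world -0.6076635873999612
0 [[412.6 336.4  72. ]] [[227. 294.]] [[300. 357.]]
285 [[646.6 173.6  85. ]] [[ 86. 504.]] [[683. 330.]]
318 [[673.7 154.8  85. ]] [[ 68. 532.]] [[727. 328.]]
bar dir world -1.0029706656508137
0 [[407.8 415.1  72. ]] [[305. 289.]] [[247. 318.]]
285 [[561.1 174.8  85. ]] [[ 80. 422.]] [[587. 366.]]
318 [[578.8 147.   85. ]] [[ 52. 439.]] [[630. 373.]]
```

Call:
carry_out --rows '[0.088,0,0,-0.034,0,0.088,0,0,-0.034,0,0.088,0,0,-0.034,0,0.088,-0.044,-0.019,0,0,0.088,-0.044,-0.019,0,0,0.088,-0.044,-0.019,0,0,0.088,-0.044,-0.019,0,0,0.088,-0.044,-0.019,0,0,0.088,-0.044,-0.019,0,0,0.088,-0.044,-0.019,0,0]'

```text
clock: 1.15
tool_pos: [493.6, 343.9, 340.6]
eef_rot: [-0.0, 0.209, 0.978, -0.0]
force: [-0.3, 0.5, -0.7]
opening: 0.999
```

Call:
carry_out --rows '[0.088,-0.044,-0.019,0,0,0.088,-0.044,-0.019,0,0,0.088,-0.044,-0.019,0,0,0.088,-0.044,-0.019,0,0,0.088,-0.044,-0.019,0,0,0.088,0,0,0.04,0.0935,0.088,0,0,0.04,0.0935,0.088,0,0,0.04,0,0.088,0,0,0,0,0.088,0,0,0,0]'

```text
clock: 2.15
tool_pos: [654.5, 168.9, 221.1]
eef_rot: [-0.0, 0.299, 0.954, -0.0]
force: [0.3, 0.9, 1.0]
opening: 0.998
```

Run:
```python
from h import *
import cv2
s=arm.read_state(); print(s["clock"],s["tool_pos"],s["eef_rot"],s["qpos"].round(2),s["force"])
c=arm.camera_info("wrist"); np.savez("w1.npz",**c); print("campos",-c["R"].T@c["t"], c["R"][2])
cv2.imwrite("pics/w1.png",cv2.cvtColor(arm.snapshot("wrist"),cv2.COLOR_RGB2BGR))
p=np.load("win.npy"); print("pin",proj(c,W(p,[-45,-50,86]))); print("h297",proj(c,[655,167,94]),"ball",proj(c,[670.8,155.4,85]), "pivot",proj(c,[412.6,336.4,77]))
print("jar",onz(arm.camera_info("scene"),(315+65/3,95+315/3),85))
```

```text
2.15 [654.48861993 168.8840853  221.12419082] [-2.76111206e-04  2.99493217e-01  9.54098348e-01 -2.82296478e-04] [-0.46  0.61  0.21  1.49 -0.14  1.06  0.75] [0.26987774 0.90662967 0.99247769]
campos [596.79381628 208.86832632 369.05107673] [ 0.226259   -0.1574167  -0.96126315]
pin [[270.49955264 -88.59070296]]
h297 [[269.77707406 205.52358406]] ball [[269.23045297 225.92529026]] pivot [[ 270.50579491 -277.93632762]]
jar [441.79570212 170.25283051  85.        ]
```

View pics/w1.png

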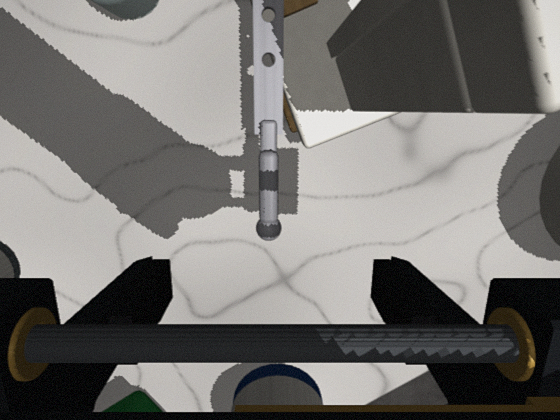

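The wrist view shows the handle between the open jaws. The ball is at (269,229), within 3 px of the prediction. Next I'll back along the bar and up, so the wrist camera can see the pin.

Call:
carry_out --rows '[0.088,0,0,-0.04,0,0.088,0,0,-0.04,0,0.088,0.04,0,0,0,0.088,0.04,0,0,0,0.088,0.04,0,0,0,0.088,0,0,0,0,0.088,0,0,0,0]'

```text
clock: 2.9
tool_pos: [556.8, 238.5, 303.7]
eef_rot: [0.002, 0.299, 0.954, 0.002]
force: [1.2, -0.8, 0.4]
opening: 1.001
```

Run:
```python
from h import *
import cv2
s=arm.read_state(); print(s["clock"],s["tool_pos"],s["eef_rot"])
c=arm.camera_info("wrist"); np.savez("w2.npz",**c)
ims=[arm.snapshot("wrist") for _ in range(3)]
im=cv2.cvtColor(np.mean(ims,0).astype(np.uint8),cv2.COLOR_RGB2BGR)
p=np.load("win.npy"); uv=proj(c,W(p,[-45,-50,86]))[0]; print("pin",uv, proj(c,W(p,[[-45,-57,86],[-45,-43,86]])))
cv2.imwrite("pics/w2.png",im)
x0=int(uv[0])-80;y0=max(0,int(uv[1])-60);print(x0,y0)
cv2.imwrite("pics/w2c.png",cv2.resize(im[y0:y0+120,x0:x0+160],None,fx=5,fy=5,interpolation=cv2.INTER_CUBIC))
```

```text
2.9 [556.75179932 238.48471622 303.67575129] [0.00164402 0.2988033  0.95431184 0.00167188]
pin [268.30464006 104.37364762] [[270.95765821 111.43052717]
 [265.62379834  97.24275891]]
188 44
```

View pics/w2c.png

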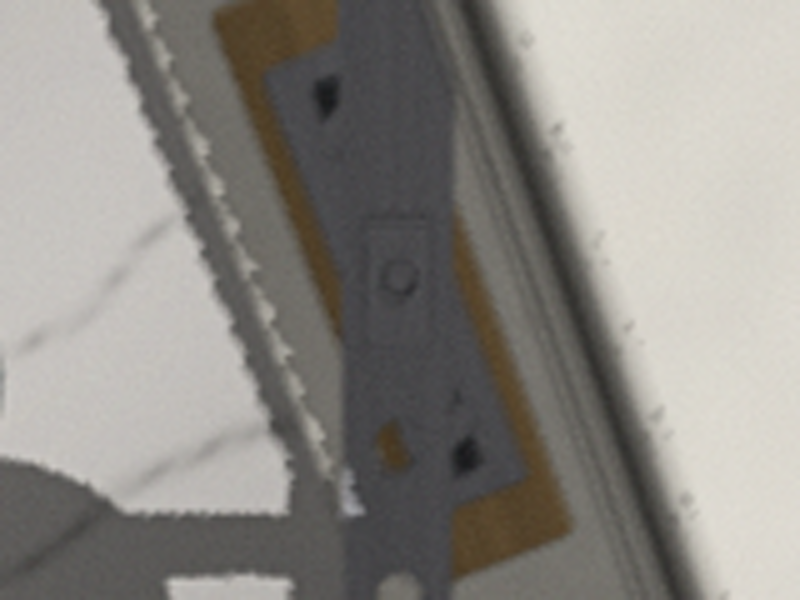

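Pin tip is at about (267.4, 99.0) in the wrist image, inside the slot. Packer corners are at crop (215,12) and (572,530), plate corners at (263,72) and (528,475). I'll use these to tie the pin to the frame.

Run:
```python
from h import *
from scipy.optimize import least_squares
c=dict(np.load("w2.npz")); p=np.load("win.npy")
px=lambda q:(np.array(q)+.5)/5-.5+[188,44]
def win(q,z):
    w=onz(c,px(q),z); d=w[:2]-p[:2]; cs,s=np.cos(p[2]),np.sin(p[2]); return np.round([cs*d[0]+s*d[1],-s*d[0]+cs*d[1],*w],1)
for n,q,z in [("pk -61,10",(215,12),64),("pk -29,-110",(572,530),64),("plate",(263,72),69),("plate",(528,475),69),("screw",(325,97),70),("screw",(467,455),70),("pin",(399,277),86),("slot top end",(399,217),77),("slot bot",(399,347),77),("hole191?",(400,590),77),("holebrown",(393,447),77)]: print(n,win(q,z))
```

```text
pk -61,10 [-59.3  14.4 428.4 280.6  64. ]
pk -29,-110 [ -28.6 -105.1  551.7  282.7   64. ]
plate [-5.460e+01  3.000e-01  4.432e+02  2.818e+02  6.900e+01]
plate [-33.4 -90.6 536.5 281.4  69. ]
screw [-45.1  -8.4 453.8 289.1  70. ]
screw [-43.7 -82.2 525.9 273.3  70. ]
pin [-44.  -45.1 489.8 281.6  86. ]
slot top end [-39.9 -34.5 480.4 288.1  77. ]
slot bot [-48.8 -57.2 500.4 274.2  77. ]
hole191? [ -66.2 -102.   540.   246.8   77. ]
holebrown [-57.  -74.8 515.6 262.1  77. ]
```

Call:
carry_out --rows '[0.06,-0.0393,-0.0008,0,0,0.06,-0.0393,-0.0008,0,0,0.06,-0.0394,-0.0008,0,0,0.06,0,0,0.045,0,0.06,0,0,0.045,0,0.06,0,0,0.045,0,0.06,0,0,0.045,0,0.06,0,0,0.0,0,0.06,0,0,0,0]'

```text
clock: 3.95
tool_pos: [652.3, 167.0, 121.4]
eef_rot: [0.0, 0.3, 0.954, -0.0]
force: [1.5, -0.3, 0.5]
opening: 0.676
```

Run:
```python
from h import *
import cv2
s=arm.read_state(); print(s["clock"],s["tool_pos"],s["eef_rot"],s["opening"],s["force"])
c=arm.camera_info("wrist"); np.savez("w3.npz",**c)
im=cv2.cvtColor(arm.snapshot("wrist"),cv2.COLOR_RGB2BGR); cv2.imwrite("pics/w3.png",im)
for d in (161,191,256,297,318.5): print(d,proj(c,[408.2+d*.822,338.2-d*.5696,[94,77][d<200] if d!=318.5 else 85]))
```

```text
3.95 [652.32642387 166.99090593 121.35006455] [ 1.16616621e-04  3.00348352e-01  9.53829506e-01 -3.57129889e-04] 0.6763172143487621 [ 1.4936942  -0.2824157   0.53277608]
161 [[274.11054283 -42.95230262]]
191 [[274.18256936  29.47315886]]
256 [[274.60565114 170.12728584]]
297 [[274.66735096 249.38329142]]
318.5 [[274.54751987 279.62784674]]
```

View pics/w3.png

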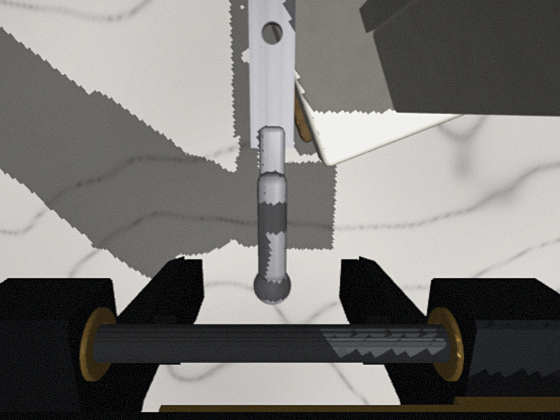

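The handle is centred between the jaws: ball at (272,287), jaw edges at columns 203 and 341. Going down to grip.

Call:
carry_out --rows '[0.06,0,0,0.03,0,0.06,0,0,0.025,0,0.06,0,0,0,0,0.0,0,0,0,0,0.0,0,0,0,0,0.0,0,0,0,0,0.0,0,0,0,0,0.0,0,0,0,0,0.0,0,0,0,0]'

```text
clock: 4.9
tool_pos: [651.6, 168.0, 65.9]
eef_rot: [0.0, 0.3, 0.954, 0.0]
force: [-0.6, 0.1, 0.1]
opening: 0.165
```

```bash
cat > plan.py <<'E'
from h import *
# bar model in wrist-calibrated world
pin=np.array([490.,281.5]); hinge=np.array([305.9,371.6]); R=107.7
u0=np.array([np.cos(-.606),np.sin(-.606)]); pv0=pin-99.4*u0; a0=np.arctan2(*(pv0-hinge)[::-1])
def st(a,b): # pivot at hinge angle a0+a, bar world angle b
    pv=hinge+np.hypot(*(pv0-hinge))*np.array([np.cos(a0+a),np.sin(a0+a)]); return pv
E
python3 - <<'E'
from plan import *
from scipy.optimize import brentq
s=arm.read_state(); print(s["clock"],s["tool_pos"],s["opening"],s["force"])
print(pv0,np.hypot(*(pv0-hinge)),a0)
a=brentq(lambda a:np.hypot(*(st(a,0)-pin))-161,.3,1.2);pv=st(a,0);b=np.arctan2(*(pin-pv)[::-1]);print("final",a,pv,b)
dg=np.dot(s["tool_pos"][:2]-pv0,u0);print("dg",dg)
t=.2;L=dg*np.cos(t)
P=[(pv0,-.606)]+[(st(0,0),-.606+(b+.606)*k/3) for k in (1,2,3)]+[(st(a*k/6,0),b) for k in range(1,7)]
for q,bb in P: print(np.round(q+L*np.array([np.cos(bb),np.sin(bb)]),1),round(bb,3))
E
```

```text
4.9 [651.57510445 168.00305936  65.94572399] 0.1653462811222034 [-0.63789739  0.0792326   0.05056534]
[408.29986731 338.11667881] 107.73516428787455 -0.3160271021387897
final 0.7538181911265469 [403.47469516 417.27323603] -1.0034165223214915
dg 296.84997289371813
[647.4 172.4] -0.606
[623.4 142.3] -0.738
[595.7 115.6] -0.871
[564.7  92.8] -1.003
[568.  105.9] -1.003
[569.8 119.3] -1.003
[569.8 132.8] -1.003
[568.1 146.2] -1.003
[564.8 159.3] -1.003
[559.8 171.9] -1.003
```

Call:
carry_out --rows '[0.0,0.0004,0,-0.0075,0,0.0,0.0006,0,-0.0075,0,0.0,0.0008,0,-0.0075,0,0.0,0.001,0,-0.0075,0,0.0,0.0011,0,-0.0072,0,0.0,0.0013,0,-0.0073,0,0.0,0.0016,0,-0.0073,0,0.0,0.0017,0,-0.0072,0,0.0,0,0,0,0]'

```text
clock: 5.8
tool_pos: [645.0, 173.3, 126.0]
eef_rot: [0.001, 0.3, 0.954, 0.001]
force: [2.8, -1.4, -1.7]
opening: 0.166
```

Call:
carry_out --rows '[0.0,0.0002,-0.0057,0,0.02,0.0,0.0002,-0.01145,0,0.0397,0.0,0.0002,-0.01145,0,0.0397,0.0,0.0002,-0.01145,0,0.0397,0.0,0.0002,-0.01145,0,0.0397,0.0,0.0002,-0.01145,0,0.0397,0.0,0.0002,-0.01145,0,0.0397,0.0,0.0002,-0.01145,0,0.0397,0.0,0.0002,-0.01145,0,0.0397,0.0,0.0002,-0.01145,0,0.0397]'

```text
clock: 6.8
tool_pos: [566.1, 97.0, 124.7]
eef_rot: [-0.0, 0.475, 0.88, -0.0]
force: [1.8, -2.9, -1.5]
opening: 0.163
```

Run:
```python
from plan import *
import cv2
s=arm.read_state(); print(s["clock"],s["tool_pos"],s["eef_rot"],s["opening"],s["force"])
w,x,y,z=s["eef_rot"];print("bar",np.arctan2(2*x*y,2*x*x-1)-np.pi)
im=cv2.cvtColor(arm.snapshot("scene"),cv2.COLOR_RGB2BGR)[95:295,315:475]
cv2.imwrite("pics/s2.png",cv2.resize(im,None,fx=3,fy=3,interpolation=cv2.INTER_CUBIC))
```

```text
6.8 [566.12935699  96.99943806 124.65521092] [-2.64279638e-04  4.74657234e-01  8.80170688e-01 -1.06554688e-05] 0.16310027575284525 [ 1.84876334 -2.8749917  -1.53299073]
bar -0.9891490982162283
```

View pics/s2.png

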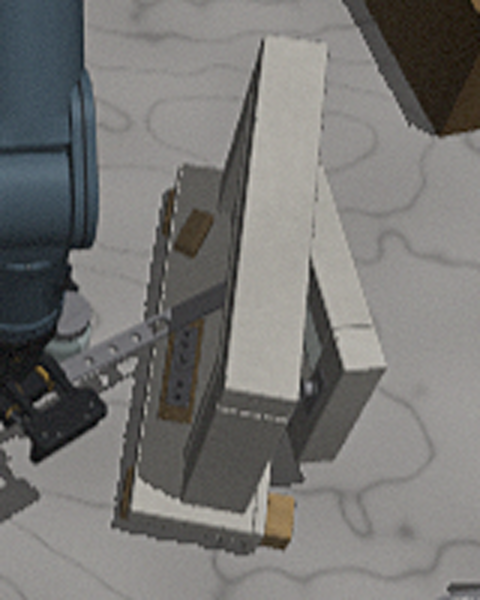

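The stay is clear of the pin and swung across: bar from about (225,290) to (50,390), with the pin plate uncovered. Now pushing the sash open along its arc.

Call:
carry_out --rows '[0.0,0.0046,0.005,0,0,0.0,0.0046,0.005,0,0,0.0,0.0051,0.0044,0,0,0.0,0.0051,0.0044,0,0,0.0,0.0056,0.0037,0,0,0.0,0.0057,0.0037,0,0,0.0,0.006,0.003,0,0,0.0,0.006,0.003,0,0,0.0,0,0,0,0]'

```text
clock: 7.75
tool_pos: [569.1, 153.4, 124.3]
eef_rot: [-0.001, 0.472, 0.881, 0.0]
force: [-0.8, 2.0, -2.5]
opening: 0.166
```

Call:
carry_out --rows '[0.0,0.0064,0.0022,0,0.01,0.0,0.0064,0.0022,0,0.01,0.0,0.0066,0.0014,0,0,0.0,0.0067,0.0014,0,0,0.0,0,0,0,0,0.0,0,0,0,0]'

```text
clock: 8.35
tool_pos: [560.9, 178.3, 124.2]
eef_rot: [-0.001, 0.481, 0.877, -0.0]
force: [-3.0, 1.2, -2.5]
opening: 0.167
```

Run:
```python
from plan import *
import cv2
s=arm.read_state(); print(s["clock"],s["tool_pos"],s["eef_rot"],s["opening"],s["force"],s["wrist_torque"])
w,x,y,z=s["eef_rot"];print("bar",np.arctan2(2*x*y,2*x*x-1)-np.pi)
im=cv2.cvtColor(arm.snapshot("scene"),cv2.COLOR_RGB2BGR)[175:275,320:445]
im2=cv2.cvtColor(arm.snapshot("side"),cv2.COLOR_RGB2BGR)[110:210,160:285]
cv2.imwrite("pics/s3.png",np.vstack([cv2.resize(i,None,fx=6,fy=6,interpolation=cv2.INTER_CUBIC)[:300 if k else 600] for k,i in enumerate([im])]))
cv2.imwrite("pics/d3.png",im2)
```

```text
8.35 [560.88003213 178.25454677 124.22892594] [-1.39502784e-03  4.81218869e-01  8.76599368e-01 -4.74821539e-05] 0.16670178717513695 [-3.00048381  1.23888214 -2.52868595] [0.09208107 0.39037449 0.29629074]
bar -1.0040886915913747
```

View pics/s3.png

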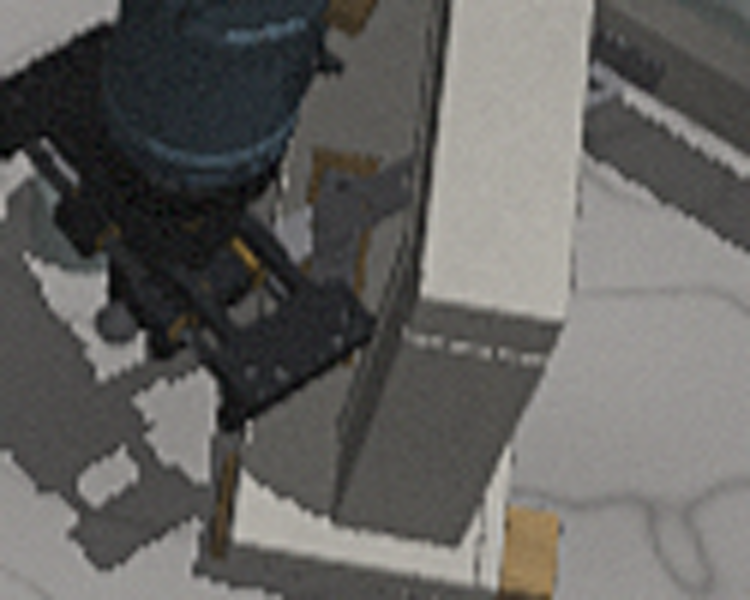

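Call:
carry_out --rows '[0.0,-0.0015,-0.0009,0.005,0,0.0,-0.0015,-0.0009,0.005,0,0.0,-0.0015,-0.0009,0.005,0,0.0,-0.0015,-0.0008,0.005,0,0.0,-0.0015,-0.0008,0.005,0,0.0,0,0,0,0,0.0,0,0,0,0]'

```text
clock: 9.15
tool_pos: [563.1, 167.6, 99.7]
eef_rot: [0.0, 0.482, 0.876, 0.0]
force: [-0.6, 0.5, -0.2]
opening: 0.166
```

Run:
```python
from plan import *
for _ in range(1):
    s=arm.read_state(); print(s["clock"],s["tool_pos"],s["opening"],s["force"])
for n in("scene","side"): print(n,[proj(arm.camera_info(n),[490,281.5,86]).round(1)])
```

```text
9.15 [563.08850401 167.60154079  99.74069123] 0.16626418620615693 [-0.63959767  0.54265194 -0.16123918]
scene [array([[376.3, 213. ]])]
side [array([[226.5, 159.2]])]
```

Call:
carry_out --rows '[0.0,0.0014,-0.0002,0,0,0.0,0.0013,-0.0002,0.001,0,0.0,0,0,0,0,0.0,-0.0002,0,0.0015,0,0.0,-0.0002,0,0.0015,0,0.0,-0.0002,0,0.0015,0,0.0,-0.0001,0,0.001,0,0.0,0,0,0,0]'

```text
clock: 9.95
tool_pos: [561.3, 169.3, 93.0]
eef_rot: [-0.0, 0.482, 0.876, -0.0]
force: [1.5, -1.6, 0.1]
opening: 0.165
```

Call:
carry_out --rows '[0.0,-0.0001,0,0.001,0,0.0,-0.0001,0,0.001,0,0.0,0,0,0,0]'

```text
clock: 10.25
tool_pos: [561.4, 169.1, 91.1]
eef_rot: [-0.0, 0.482, 0.876, -0.0]
force: [0.1, -2.2, -0.5]
opening: 0.164
```

Call:
carry_out --rows '[0.0,-0.0001,0,0.001,0,0.0,-0.0001,0,0.001,0,0.0,0,0,0,0]'

```text
clock: 10.55
tool_pos: [561.5, 169.0, 89.1]
eef_rot: [-0.0, 0.482, 0.876, -0.0]
force: [1.2, -1.2, 0.3]
opening: 0.167
```

Call:
carry_out --rows '[0.0,-0.0001,0,0.001,0,0.0,0,0,0.001,0,0.0,0,0,0,0]'

```text
clock: 10.85
tool_pos: [561.5, 168.9, 87.1]
eef_rot: [-0.0, 0.482, 0.876, -0.0]
force: [1.1, -2.8, -0.3]
opening: 0.164
```

Call:
carry_out --rows '[0.0,-0.0001,0,0.001,0,0.0,0,0,0,0,0.0,0,0,0,0]'

```text
clock: 11.15
tool_pos: [561.6, 168.8, 86.2]
eef_rot: [-0.0, 0.482, 0.876, -0.0]
force: [1.5, -1.9, 0.0]
opening: 0.168
```

Call:
carry_out --rows '[0.0,-0.0001,0,0.001,0,0.0,0,0,0.001,0,0.0,0,0,0,0]'

```text
clock: 11.45
tool_pos: [561.7, 168.7, 84.0]
eef_rot: [-0.0, 0.482, 0.876, -0.0]
force: [0.9, -0.8, -0.1]
opening: 0.167
```

Call:
carry_out --rows '[0.0,-0.0001,0,0.001,0,0.0,0,0,0.001,0,0.0,0,0,0,0]'

```text
clock: 11.75
tool_pos: [561.7, 168.6, 82.1]
eef_rot: [-0.0, 0.482, 0.876, -0.0]
force: [0.6, -1.0, -0.4]
opening: 0.163
```

Call:
carry_out --rows '[0.0,0,-0.002,0,0,0.0,0,0,0,0,0.0,0,0,0,0]'

```text
clock: 12.05
tool_pos: [560.1, 167.7, 82.3]
eef_rot: [0.0, 0.482, 0.876, 0.0]
force: [1.4, -1.0, -1.0]
opening: 0.167
```

Call:
carry_out --rows '[0.0,0,0.004,0,0,0.0,0,0,0,0,0.0,0,0,0,0]'

```text
clock: 12.35
tool_pos: [563.3, 169.6, 82.1]
eef_rot: [-0.0, 0.482, 0.876, -0.0]
force: [0.3, -2.3, 0.6]
opening: 0.166
```

Call:
carry_out --rows '[0.0,0,-0.002,0.001,0,0.0,0,0,0.001,0,0.0,0,0,0.001,0,0.0,0,0,0,0,0.0,0,0,0,0]'

```text
clock: 12.85
tool_pos: [561.9, 168.7, 79.2]
eef_rot: [0.0, 0.482, 0.876, 0.0]
force: [0.9, -1.0, -0.6]
opening: 0.166
```

Call:
carry_out --rows '[0.0,0.0,0,0.001,0,0.0,0,0,0.001,0,0.0,0,0,0.001,0,0.0,0,0,0,0,0.0,0,0,0,0]'

```text
clock: 13.35
tool_pos: [561.8, 168.7, 76.2]
eef_rot: [-0.0, 0.482, 0.876, -0.0]
force: [0.7, -1.2, 0.2]
opening: 0.167
```

Run:
```python
from plan import *
import cv2
s=arm.read_state(); print(s["clock"],s["tool_pos"],s["opening"],s["force"])
im=np.mean([arm.snapshot("side") for _ in range(3)],0).astype(np.uint8); im=cv2.cvtColor(im,cv2.COLOR_RGB2BGR)
cv2.imwrite("pics/d4.png",cv2.resize(im[120:200,170:278],None,fx=7,fy=7,interpolation=cv2.INTER_CUBIC))
```

```text
13.35 [561.7504927  168.65723963  76.16754411] 0.16659072787225354 [ 0.69335752 -1.18682291  0.23934731]
```

View pics/d4.png

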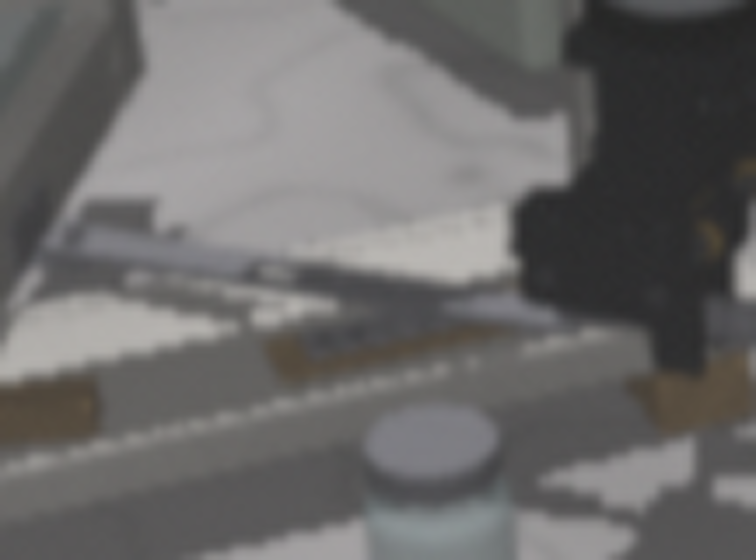

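The bar crosses the middle of the pin plate at about (440,305), and no force has built up, so I take the hole to be on the pin. I'll keep lowering gently.

Call:
carry_out --rows '[0.0,-0.0002,0,0.001,0,0.0,0,0,0.001,0,0.0,0,0,0.001,0,0.0,-0.0001,0,0.001,0,0.0,0,0,0,0,0.0,0,0,0,0]'

```text
clock: 14.1
tool_pos: [561.9, 168.5, 72.2]
eef_rot: [-0.0, 0.482, 0.876, -0.0]
force: [0.8, -1.5, -1.4]
opening: 0.164
```

Call:
carry_out --rows '[0.0,-0.0001,0,0.001,0,0.0,-0.0001,0,0.001,0,0.0,0,0,0.001,0,0.0,0,0,0,0,0.0,0,0,0,0]'

```text
clock: 14.6
tool_pos: [562.0, 168.3, 69.2]
eef_rot: [-0.0, 0.482, 0.876, -0.0]
force: [0.8, -1.2, -0.2]
opening: 0.163
```

Call:
carry_out --rows '[0.0,-0.0001,0,0.001,0,0.0,0,0,0.001,0,0.0,0,0,0,0,0.0,0,0,0,0]'

```text
clock: 15.0
tool_pos: [562.0, 168.2, 67.2]
eef_rot: [-0.0, 0.482, 0.876, -0.0]
force: [-0.1, -0.9, -0.6]
opening: 0.162
```

Call:
carry_out --rows '[0.0,0,0,0.001,0,0.0,0,0,0,0,0.0,0,0,0,0]'

```text
clock: 15.3
tool_pos: [562.2, 168.3, 66.4]
eef_rot: [0.0, 0.482, 0.876, 0.0]
force: [-0.6, -0.0, 2.4]
opening: 0.166
```

Call:
carry_out --rows '[0.0,0,0.0015,0,0,0.0,0,0.0015,0,0,0.0,0,0,0,0]'

```text
clock: 15.6
tool_pos: [563.4, 169.1, 66.2]
eef_rot: [-0.001, 0.482, 0.876, -0.001]
force: [-6.2, -2.4, 8.3]
opening: 0.167
```

Call:
carry_out --rows '[0.0,0,-0.003,0,0,0.0,0,-0.003,0,0,0.0,0,0,0,0]'

```text
clock: 15.9
tool_pos: [559.9, 166.8, 66.4]
eef_rot: [0.0, 0.482, 0.876, 0.001]
force: [1.4, 1.4, 1.6]
opening: 0.163
```

Sideways moves meet resistance both ways and there is an upward force at the bottom, so the hole is seated on the pin. I'll centre, let go and withdraw.

Call:
carry_out --rows '[0.0,0,0.0018,0,0,0.0,0,0,0,0,0.045,0,0,0,0,0.045,0,0,0,0,0.045,0,0,0,0,0.045,0,0,0,0]'

```text
clock: 16.5
tool_pos: [561.1, 167.5, 66.1]
eef_rot: [0.0, 0.482, 0.876, -0.0]
force: [-0.2, 0.9, -0.4]
opening: 0.499
```

Call:
carry_out --rows '[0.045,0,0,-0.01,0,0.045,0,0,-0.02,0,0.045,0,0,-0.03,0,0.045,-0.02,0,-0.04,0,0.045,-0.04,0,-0.04,0,0.045,-0.04,0,-0.03,0,0.045,-0.03,0,0,0,0.045,0,0,0,0,0.045,0,0,0,0]'

```text
clock: 17.4
tool_pos: [628.0, 61.3, 231.9]
eef_rot: [-0.0, 0.483, 0.876, 0.0]
force: [-0.7, -0.1, -1.3]
opening: 0.509
```

Run:
```python
from plan import *
import cv2
s=arm.read_state(); print(s["clock"],s["tool_pos"],s["opening"],s["force"])
ims=[]
for n in("scene","side"):
    im=cv2.cvtColor(np.mean([arm.snapshot(n) for _ in range(2)],0).astype(np.uint8),cv2.COLOR_RGB2BGR)
    cv2.imwrite(f"pics/{n}5.png",im)
    im=im[170:270,320:453] if n=="scene" else im[110:210,150:283]
    ims.append(cv2.resize(im,None,fx=3,fy=5.9,interpolation=cv2.INTER_CUBIC) if 0 else cv2.resize(im,(399,300),interpolation=cv2.INTER_CUBIC))
c=arm.camera_info("wrist"); w=cv2.cvtColor(arm.snapshot("wrist"),cv2.COLOR_RGB2BGR)
cv2.imwrite("pics/w5.png",w)
uv=proj(c,[490,281.5,80])[0]; print("pin px",uv)
bot=np.hstack([cv2.resize(w,(400,300)),cv2.resize(w[0:120,190:350],(398,300),interpolation=cv2.INTER_CUBIC)])
cv2.imwrite("pics/f5.png",np.vstack([np.hstack(ims),bot]))
```

```text
17.4 [627.97096153  61.30807419 231.85590214] 0.5093247265036054 [-0.74475782 -0.08753497 -1.27656623]
pin px [ 273.23066183 -191.18830325]
```

View pics/f5.png

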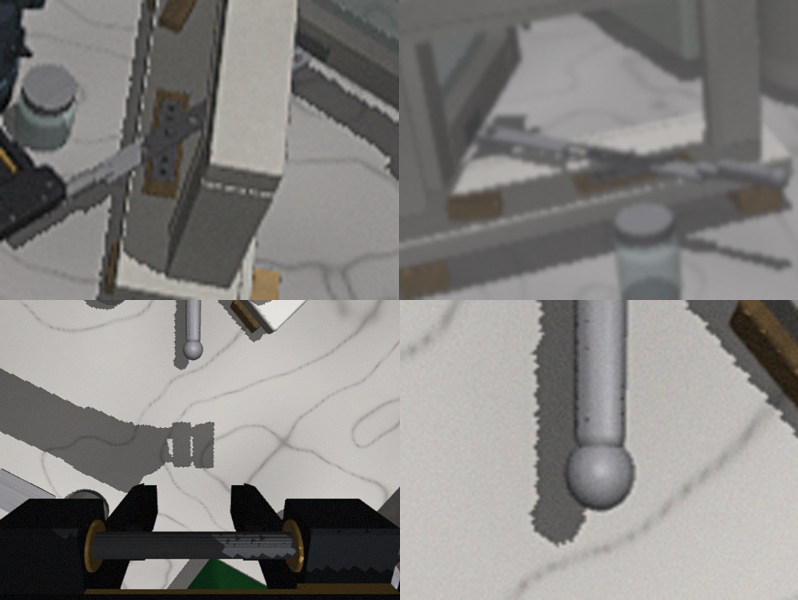

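Run:
```python
from plan import *
c=arm.camera_info("wrist"); b=onz(c,(270.8,190.),85); d=b[:2]-pin
print("ball",b.round(1),"dist to pin",np.hypot(*d).round(1),"(157.5 expected)")
s=arm.camera_info("side"); print("side ball expected",((proj(s,b)-[150,110])*3+[399,0]).round(), "26mm*1.1 higher:",((proj(s,b+[0,0,28])-[150,110])*3+[399,0]).round())
print(arm.job_done())
```

```text
ball [623.7  68.8  85. ] dist to pin 251.3 (157.5 expected)
side ball expected [[870. 194.]] 26mm*1.1 higher: [[870. 168.]]
the job is handed in; nothing more can be done
None
```

That ball row was misread: I left out the 300-pixel offset of the mosaic. I'll redo the check with row 70.

Run:
```python
from plan import *
b=onz(arm.camera_info("wrist"),(270.8,70.),85); print(b.round(1),np.hypot(*(b[:2]-pin)).round(1))
s=arm.camera_info("side")
for dz in(0,28): print(((proj(s,b+[0,0,dz])-[150,110])*3+[399,0]).round())
```

```text
the job is handed in; nothing more can be done
```

The job is handed in, at about 17.6 s of the 58 s. I gripped the stay by its handle, lifted it off the pin, swung it across and pushed the sash open. I then lowered the middle hole over the pin, let go and took the hand away.

**Checks that passed:**
- The stay went all the way down to its level height (tool at 66 mm, the same as at the start), meeting only 2.4 N upward at the bottom.
- Small sideways moves met resistance both ways. The highest force I read was about 11 N at the hand, 8 N of it upward, with the stay already down.
- The gripped point lay 134 mm from the measured pin position. The middle hole should give 136 mm; the neighbouring holes would give 166 or 106 mm.
- The last pictures show the bar crossing the middle of the pin plate. The jar and wedge look undisturbed, and the hand is clear.

**Checks that disagreed or were not done:**
- My last check, the distance from the handle's ball to the pin, gave 251 mm instead of 157.5 mm. I had misread the ball's pixel row (190 instead of 70). The script handed the job in regardless, and the repeat was refused afterwards, so this check is unconfirmed.
- Early on, the fixed cameras and the wrist camera placed the window about 5 mm apart. I went by the wrist camera.
- I did not measure the sash angle directly.

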